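# Arm the guarded kiln-blower switch

### The job

Switch on the kiln blower at the guarded switch box on the glass studio's bench: with a fingertip tip its hinged guard back until it stays open, flip the toggle beneath fully over from the box's right-hand side to its left (as seen from the robot), then nudge the guard forward again so that it drops fully shut over the switch. Leave the other, unguarded toggle alone, pick nothing up, and don't disturb the glass and tools standing around.

Things in the scene. Friction and masses are not known exactly. Their poses are not given: they have to be found in the camera images.
- guarded_box: the guarded switch box: grey metal box fixed to the bench, 170 (x) x 130 (y) x 60 mm high, carrying the steel guard and, beneath it, a toggle. Origin: centre of its underside, on the bench. Its own x points away from the robot's side to the hinge side, y to the left, z up. It stands anywhere on the bench within reach, turned up to 0.5 rad either way
- guard_hinge (a point): middle of the guard's hinge line, fixed on the guarded box at box x +45, y 0, z 72 mm; the hinge line runs along the box's y
- guard_top (a point): point on the guard's flat top, moving with it: shut, 40 mm in front of (towards box -x) and 47 mm above the hinge line. The guard is a plain steel channel of about 90 g, 60 mm wide: flat top, two side plates, open front. Shut, it covers box x -45 to +53 mm
- guard_lip (a point): middle of the rolled outer edge (6 mm thick, 50 mm long along box y) of the guard's front lip, which slopes up and out from the top; moves with the guard. Shut: 115 mm in front of (towards box -x) and 58 mm above the hinge line, 70 mm over the box's flat top, free space beneath. Pushing this edge towards box +x, or lifting it from below, swings the guard up
- guard (a joint): angle of the guard in rad: 0 shut, 1.45 fully back against its stop (lip then about 44 mm behind and 121 mm above the hinge line). It swings almost freely: its weight makes it fall shut below about 0.9 rad and fall back, and stay back, above about 1.0 rad
- toggle_tip (a point): centre of the round tip (diameter 12 mm) of the steel toggle beneath the guard. Lever 32 mm from pivot to here, 8 mm thick; pivot at box x -10, y 0, z 68 mm. It swings sideways, in the box's y-z plane, 0.4 rad to either side of upright
- toggle (a joint): angle of that toggle in rad: 0 fully over to the box's -y side (right as seen from the robot: off), 0.8 fully over to the +y side (left: on). Stiff: about 1 N at its tip moves it, and it stays where it is left
- plain_box: the other switch box, the same size and toggle but with no guard; leave it alone. Origin: centre of its underside. Fixed to the bench
- bare_toggle_tip (a point): tip of the unguarded toggle on the plain box; to be left as it is, wherever it stands
- tumbler: loose bystander, amber glass tumbler, diameter 72, height 95 mm; origin at the centre of its underside
- mould: loose bystander, brass mould plug, diameter 44, height 55 mm; origin at the centre of its underside
- wood_block: loose bystander, dark wooden block 70 x 50 x 45 mm; origin at the centre of its underside
- jacks: loose bystander, steel jacks (big tongs) lying flat, 225 long, 66 wide, and 10 high mm; origin at the centre of its underside
- paperweight: loose bystander, green glass paperweight, diameter 68, height 49 mm; origin at the centre of its underside
- jar: loose bystander, clear glass jar, diameter 64, height 100 mm; origin at the centre of its underside
- can: loose bystander, plain metal can, diameter 66, height 105 mm; origin at the centre of its underside

How it is judged:
On the way, in this order (a step that is already met when the one before it is completed fails the run):
1. the guard is tipped back (beyond 1.05 rad, where it stays) with the toggle still off (value of joint guard above 1.05 rad and value of joint toggle below 0.25 rad), for 0.2 s.
2. the toggle is flipped over to the left with the guard open (value of joint toggle above 0.65 rad and value of joint guard above 0.9 rad), for 0.1 s.
3. the guard has dropped shut (value of joint guard below 0.06 rad), for 0.2 s.
At the end, for the whole second after the job is handed in: The guard is shut (within 0.06 rad) and at rest, the toggle beneath it is over to the left (at least 0.65 of its 0.8 rad), the unguarded toggle is within 6 mm of where it was, and every loose thing is within 25 mm of where it was (value of joint guard below 0.06 rad and velocity of joint guard between -0.05 and 0.05 rad/s and value of joint toggle above 0.65 rad and distance of bare_toggle_tip from where it was at the start of the episode below 0.006 m and distance of each of tumbler, mould, wood_block, jacks, paperweight, jar, can from where it was at the start of the episode below 0.025 m); the robot touches nothing.
It fails at once if the unguarded toggle is moved (6 mm at its tip) (distance of bare_toggle_tip from where it was at the start of the episode above 0.006 m).
It fails at once if a bystander is picked up, carried, toppled or shoved (25 mm, or tipped over 0.4 rad) (distance of any of tumbler, mould, wood_block, jacks, paperweight, jar, can from where it was at the start of the episode above 0.025 m or angle between any of tumbler, mould, wood_block, jacks, paperweight, jar, can's own z axis and vertical above 0.4 rad).
It also fails if it takes over 51 s, if anything falls off the work surface, if the arm or the gripper's body presses on something with over 40 N, if the wrist force passes 120 N, or if a joint passes its speed limit or range.

### The arm

A 7-joint arm with a two-finger parallel gripper is mounted at the origin on the work surface. World frame = base frame: x ahead of the robot, y to its left, z up, the work surface at z = 0. Lengths are in m, angles in rad, forces in N, time in s.
With the tool pointing down it reaches from about 0.425 to 0.925 m from the base axis. Payload 6.8 kg.
Tool frame: the origin (TCP) lies at the very end of the fingers, on their centre line; the grasp point (between the pads) lies 19 mm behind it; z points along the fingers, x is the direction in which the jaws open and shut, and the axes are right-handed (so a half turn about z gives the same grasp; the last joint's range is limited). The gripper opens to 85 mm and grips with 20 to 120 N. Pads are 22 mm wide; open, the fingers measure 114 mm over their backs; the gripper's body (76 mm by 85 mm) begins 54 mm behind the grasp point. The pads swing forward as they close: fully open they stand 13 mm farther back than shut.
Start: joints at [1.06, 0.477, 0.022, 1.555, -0.011, 1.109, -0.083], TCP at [0.265, -0.621, 0.196] pointing down, gripper open.
Joint ranges: [-2.96, 2.96], [-0.34, 2.1], [-1.41, 1.46], [0.24, 2.44], [-1.37, 4.51], [0.17, 1.92], [-2.96, 2.96]. Speed limits (rad/s): [2.39, 2.39, 3.14, 3.14, 3.14, 3.14, 3.14].

### API

Orientations are given as a rotation vector (axis times angle).
In Python, from bench import get_obs, imaging, hand_in gives the robot as it stands.
- The arm moves only by the tool send_rows, never from a script. Its argument "motion" is a list of rows, each an object with "dp": the shift along the world's x, y, z in m, a list of three; "rot": the turn, a rotation vector about the world's x, y, z in rad, a list of three; "grip": the finger opening in m, from 0 to 0.0854. In form: [{"dp": [dx, dy, dz], "rot": [ax, ay, az], "grip": grip}, ...]. A call has 1 to 20 rows; each row shifts and turns the pose as measured when the row begins; what a row does not reach is not made up. A row lasts 1/8 s, in which the tool goes at most 62.5 mm and 10.7 degrees, less where a joint would pass 70% of its speed; a pose out of reach is approached as far as the arm can. A call is refused whole if a number of a shift passes 0.0625 or a number of a turn 0.188, either way. A call with a gripper value outside its range is refused whole. The fingers move at their own pace and stop on an object; "grip_force" is the grip in N (left out, the last holds). Time passes only in rows, so rows that do not move let the fingers close. It gives the time, the measured TCP pose, the force and the opening at its end, in the units of the state.
- get_obs(): the state, without advancing time (a new reading comes with each control period).
- imaging.grab_frame(name): name is "scene" or "top"; returns a dict with "img" (384x512x3 uint8, red, green, blue), "fx", "fy", "cx", "cy" (pixels), "R" (3x3) and "t" (3): a world point X has camera coordinates R X + t. Camera axes: x right, y down, z forward; pixel columns grow to the right and rows downward; lengths in m; the calibration is good to about 2 mm. A picture is of the moment at which its call begins. There is no depth.
- hand_in(): hands the job in, once; it reports no verdict.
The state is a dict: "clock": time; "joints": joint angles; "qvel": joint speeds; "tau": joint torques, N m; "tcp_pos": TCP position; "orientation": TCP orientation; "contact_force": force on the tool from outside, world axes, zero at the start; "moment": the same for the moment, N m; "grip_width": finger opening in m.
Only numpy, scipy, OpenCV 4.12 (cv2) and the standard library are available. Lean on these libraries where they do the work, as an engineer would, in place of code of your own. Each camera call takes 0.05 s, during which the arm holds its last target. There are 200 camera calls.

## Working session

There is one attempt and no reset: what is moved stays moved. The work goes in short steps, Python scripts to look and compute and a tool call to move; the robot and the scene stay as the last step left them, time stands still between calls to the robot, and variables do not carry over. Pictures are saved under pics/ and viewed, about 8 in all and at most 12, crops included, and the job is handed in when it is done.

Besides the shell and the picture viewer there is one more tool, called after "Call:" by a JSON object that holds its "op" and its "data", one argument or row to a line. send_rows: Moves the arm, as the interface text tells. Its arguments: {"type":"object","properties":{"motion":{"type":"array","items":{"type":"object","properties":{"dp":{"type":"array","items":{"type":"number"}},"rot":{"type":"array","items":{"type":"number"}},"grip":{"type":"number"}}}},"grip_force":{"type":"number"}},"required":["motion"]}

```bash
ls; mkdir -p pics; python3 - <<'E'
from bench import get_obs, imaging
import cv2,numpy as np,pickle
D={}
for n in("scene","top"):
    f=imaging.grab_frame(n);D[n]=f
    cv2.imwrite(f"pics/{n}0.png",cv2.resize(f["img"][:,:,::-1],(800,600),interpolation=cv2.INTER_CUBIC))
    print(n,f["fx"],f["cx"],f["cy"],(-f["R"].T@f["t"]).round(3),f["R"].round(3).tolist())
pickle.dump(D,open("d0.pkl","wb"))
o=get_obs();print(o["clock"],o["tcp_pos"],o["orientation"],o["contact_force"],o["grip_width"])
E
```

```text
pics
scene 435.9838571349062 256.62350072500567 191.68599465543565 [1.593 0.403 0.933] [[-0.371, 0.928, -0.017], [0.577, 0.216, -0.788], [-0.727, -0.303, -0.616]]
top 451.376206375554 264.1726124087888 194.50179157394672 [ 0.526 -0.009  1.401] [[0.014, -1.0, -0.024], [-0.999, -0.012, -0.052], [0.052, 0.024, -0.998]]
0.1 [ 0.26434407 -0.62042898  0.1947145 ] [-2.62026027e+00  1.73166032e+00  2.33980825e-03] [-0.38742202  0.61612918 -0.21977588] 0.08535910887858619
```

View pics/scene0.png

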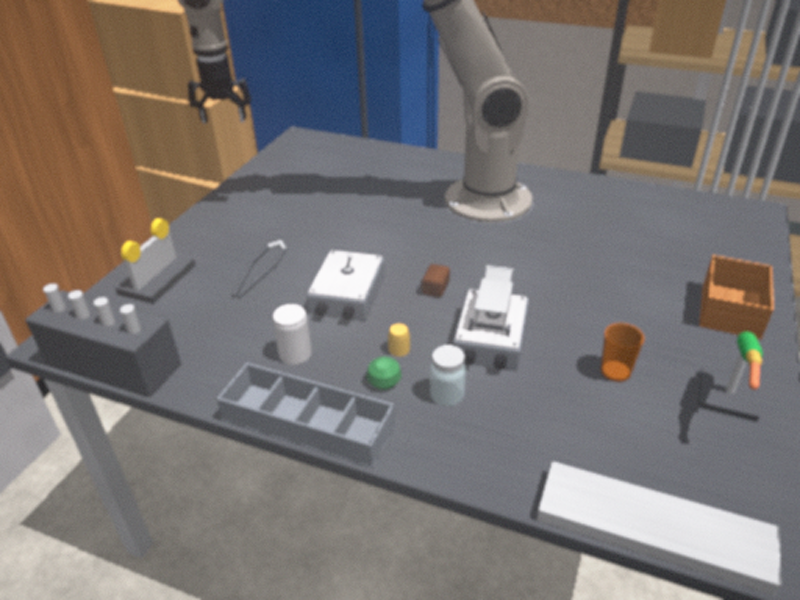

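View pics/top0.png

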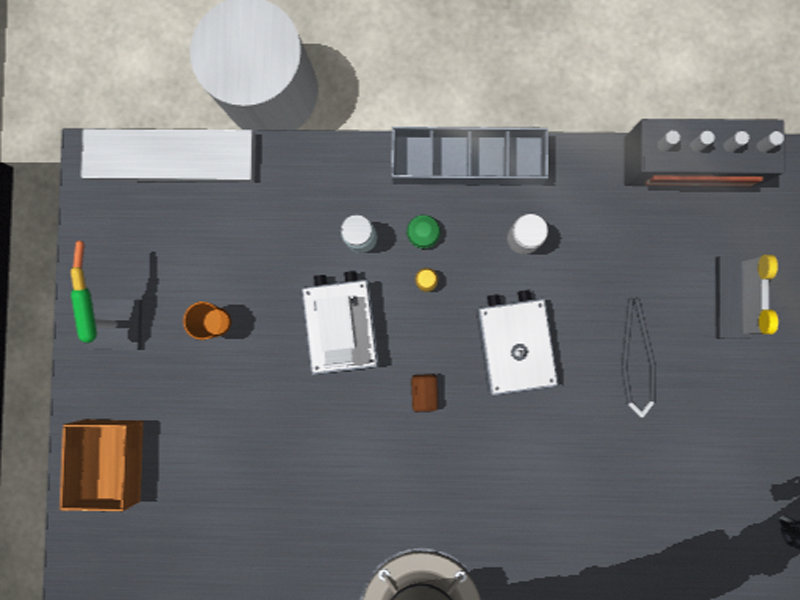

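The guarded box is at about (340,325) in the enlarged top view and (492,320) in the scene view. The plain box is at (518,345) in the top view. I'll zoom in to get the corners.

```bash
python3 - <<'E'
import cv2,numpy as np,pickle
D=pickle.load(open("d0.pkl","rb"))
a=D["top"]["img"][165:250,185:250,::-1]; b=D["scene"]["img"][160:240,280:350,::-1]
A=cv2.resize(a,None,fx=6,fy=6,interpolation=cv2.INTER_CUBIC);B=cv2.resize(b,None,fx=5.7,fy=5.7,interpolation=cv2.INTER_CUBIC)
c=np.zeros((520,800,3),np.uint8);c[:A.shape[0],:390]=A;c[:B.shape[0],400:400+B.shape[1]]=B
cv2.imwrite("pics/crop0.png",c)
E
```

```text
(no output)
```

View pics/crop0.png

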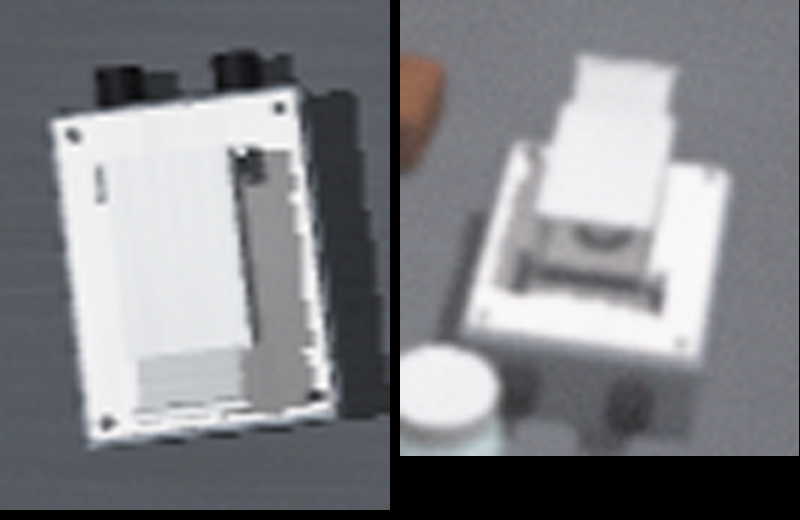

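```bash
cat > h.py <<'E'
import numpy as np
def proj(f,X):
    c=np.atleast_2d(X)@f["R"].T+f["t"]
    return np.c_[f["fx"]*c[:,0]/c[:,2]+f["cx"],f["fy"]*c[:,1]/c[:,2]+f["cy"]]
def ray(f,uv,z):
    d=f["R"].T@np.array([(uv[0]-f["cx"])/f["fx"],(uv[1]-f["cy"])/f["fy"],1]);o=-f["R"].T@f["t"]
    return o+d*(z-o[2])/d[2]
def b2w(p,B):
    c,s=np.cos(p[2]),np.sin(p[2]);B=np.atleast_2d(B)
    return np.c_[p[0]+c*B[:,0]-s*B[:,1],p[1]+s*B[:,0]+c*B[:,1],B[:,2]]
E
python3 - <<'E'
import numpy as np,pickle
from h import *
from scipy.optimize import least_squares
D=pickle.load(open("d0.pkl","rb"))
t=lambda u,v:(185+(u+.5)/6-.5,165+(v+.5)/6-.5)
s=lambda u,v:(280+(u-400+.5)/5.7-.5,160+(v+.5)/5.7-.5)
B=np.array([[.085,.065,.06],[.085,-.065,.06],[-.085,-.065,.06],[-.085,.065,.06],[-.07,.025,.13],[-.07,-.025,.13]])
T=np.array([t(52,122),t(297,87),t(337,415),t(90,447),t(137,408),t(243,400)])
S=np.array([s(700,368),s(467,332),s(520,145),s(727,175),s(677,66),s(580,57)])
def fit(k):
    r=least_squares(lambda p:np.r_[(proj(D["top"],b2w(p,B))-T).ravel()*(k!=1),(proj(D["scene"],b2w(p,B))-S).ravel()*(k!=0)],[.63,.2,0])
    print(k,r.x.round(4),r.fun.reshape(-1,2).round(1).tolist());return r.x
for k in(0,1,2):p=fit(k)
np.save("pose.npy",p)
for n,b in dict(hinge=[.045,0,.072],lip=[-.07,0,.13],tip=[-.01,-.0125,.0975]).items():print(n,b2w(p,b).round(4))
# bystanders from top view (800x600 coords)
for n,u,v,z in[("tumbler",207,320,.095),("mould",427,280,.055),("wood",424,393,.045),("jar",357,228,.1),("can",530,230,.105),("pw",424,231,.04),("plain",518,345,.06)]:
    print(n,ray(D["top"],(u*.64,v*.64),z).round(3))
E
```

```text
0 [0.5521 0.1642 0.1388] [[-1.4, -1.7], [0.8, -1.4], [1.1, 0.6], [-1.1, 0.7], [0.3, 1.3], [0.2, 0.4], [-0.0, -0.0], [-0.0, -0.0], [-0.0, -0.0], [0.0, -0.0], [-0.0, 0.0], [-0.0, 0.0]]
1 [0.5497 0.1675 0.1429] [[-0.0, -0.0], [-0.0, -0.0], [0.0, 0.0], [-0.0, 0.0], [-0.0, 0.0], [-0.0, 0.0], [1.1, -0.6], [-1.3, -0.6], [-1.5, -0.9], [1.7, -1.0], [-0.6, 1.7], [0.6, 1.3]]
2 [0.5513 0.1659 0.1413] [[-2.0, -1.4], [0.2, -1.2], [0.6, 0.8], [-1.6, 1.0], [-0.2, 1.6], [-0.3, 0.7], [0.4, -0.4], [-2.1, -0.4], [-2.1, -0.7], [1.1, -0.8], [-1.2, 1.9], [-0.0, 1.5]]
hinge [[0.5958 0.1722 0.072 ]]
lip [[0.482 0.156 0.13 ]]
tip [[0.5432 0.1521 0.0975]]
tumbler [0.559 0.406 0.095]
mould [ 0.642 -0.003  0.055]
wood [ 0.426 -0.     0.045]
jar [0.734 0.128 0.1  ]
can [ 0.733 -0.192  0.105]
pw [0.739 0.004 0.04 ]
plain [ 0.521 -0.177  0.06 ]
```

Call:
{"op": "send_rows", "data": {
  "motion": [
    {"dp": [0.045,0.02,0.02],"rot": [0,0,-0.13],"grip": 0},
    {"dp": [0.045,0.02,0.02],"rot": [0,0,-0.13],"grip": 0},
    {"dp": [0.045,0.02,0.02],"rot": [0,0,0],"grip": 0},
    {"dp": [0.045,0.03,0],"rot": [0,0,0],"grip": 0},
    {"dp": [0,0.05,0],"rot": [0,0,0],"grip": 0},
    {"dp": [0,0.05,0],"rot": [0,0,0],"grip": 0},
    {"dp": [0,0.05,0],"rot": [0,0,0],"grip": 0},
    {"dp": [0,0.05,0],"rot": [0,0,0],"grip": 0},
    {"dp": [0,0.05,0],"rot": [0,0,0],"grip": 0},
    {"dp": [0,0.05,0],"rot": [0,0,0],"grip": 0},
    {"dp": [0,0.05,0],"rot": [0,0,0],"grip": 0},
    {"dp": [0,0.05,0],"rot": [0,0,0],"grip": 0},
    {"dp": [0,0.05,0],"rot": [0,0,0],"grip": 0},
    {"dp": [0,0.05,0],"rot": [0,0,0],"grip": 0}
  ]
}}

```text
clock: 1.85
tcp_pos: [0.442, -0.0122, 0.2496]
orientation: [2.358, -2.075, -0.017]
contact_force: [1.6, -0.5, -0.4]
grip_width: 0.0003
```

Call:
{"op": "send_rows", "data": {
  "motion": [
    {"dp": [0.005,0.05,0],"rot": [0,0,0.014],"grip": 0},
    {"dp": [0,0.05,0],"rot": [0,0,0],"grip": 0},
    {"dp": [0,0.05,0],"rot": [0,0,0],"grip": 0},
    {"dp": [0,0.012,0],"rot": [0,0,0],"grip": 0},
    {"dp": [0,0,-0.04],"rot": [0,0,0],"grip": 0},
    {"dp": [0,0,-0.04],"rot": [0,0,0],"grip": 0},
    {"dp": [0,0,-0.04],"rot": [0,0,0],"grip": 0},
    {"dp": [0,0,0],"rot": [0,0,0],"grip": 0}
  ]
}}

```text
clock: 2.85
tcp_pos: [0.4449, 0.1561, 0.1262]
orientation: [2.377, -2.053, -0.016]
contact_force: [0.0, -0.2, 0.5]
grip_width: -0.0001
```

```bash
cat > look.py <<'E'
import sys,cv2,numpy as np
from bench import get_obs,imaging
from h import *
n=sys.argv[1];o=get_obs();a=imaging.grab_frame("scene");b=imaging.grab_frame("top")
A=cv2.resize(a["img"][110:250,265:365,::-1],(400,560),interpolation=cv2.INTER_CUBIC)
B=cv2.resize(b["img"][140:280,160:260,::-1],(400,560),interpolation=cv2.INTER_CUBIC)
cv2.imwrite(f"pics/{n}.png",np.hstack([A,B]))
print(o["clock"],o["tcp_pos"].round(4),o["orientation"].round(3),o["contact_force"].round(2))
p=np.load("pose.npy");c,s=np.cos(p[2]),np.sin(p[2]);d=np.array(o["tcp_pos"])-[p[0],p[1],0];print("box",[round(c*d[0]+s*d[1],4),round(-s*d[0]+c*d[1],4),round(d[2],4)])
print("tcp px crop", (proj(a,o["tcp_pos"])-[265,110])*4,(proj(b,o["tcp_pos"])-[160,140])*4+[400,0])
E
python3 look.py a1
```

```text
2.85 [0.4449 0.1561 0.1262] [ 2.377 -2.053 -0.016] [ 0.02 -0.21  0.52]
box [np.float64(-0.1067), np.float64(0.0053), np.float64(0.1262)]
tcp px crop [[228.22777968 227.09625598]] [[623.40208466 424.7300869 ]]
```

View pics/a1.png

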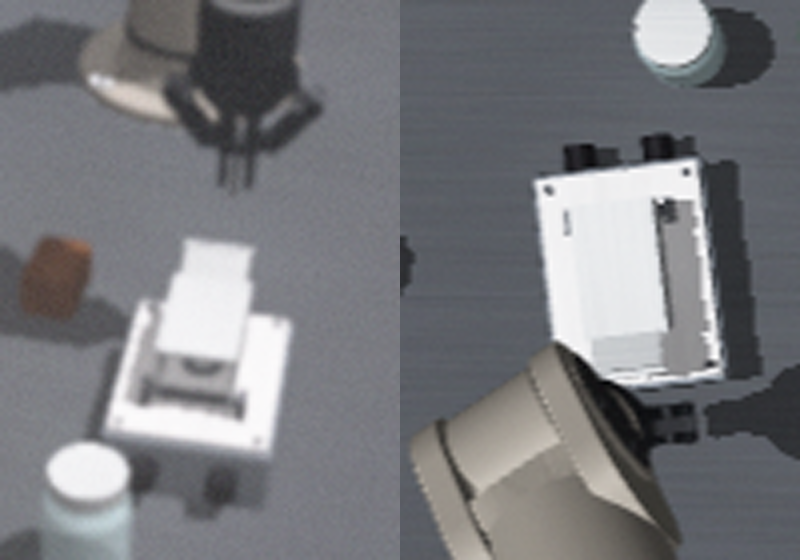

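```bash
python3 - <<'E'
import pickle,cv2,numpy as np
from h import *
from bench import imaging
D=pickle.load(open("d0.pkl","rb"));print(proj(D["scene"],[.2643,-.6204,.1947])/.64)
a=imaging.grab_frame("scene")
for z in(.126,.16,.2):print(z,(proj(a,[.4449,.1561,z])-[300,125])*10)
c=a["img"][125:180,300:350,::-1].astype(float)
c=np.clip((c/160)**.6*255,0,255).astype(np.uint8)
d=D["scene"]["img"][40:90,110:170,::-1].astype(float);d=np.clip((d/200)**.6*255,0,255).astype(np.uint8)
C=np.zeros((550,800,3),np.uint8);C[:,:500]=cv2.resize(c,(500,550),interpolation=cv2.INTER_CUBIC);C[:250,500:]=cv2.resize(d,(300,250),interpolation=cv2.INTER_CUBIC)
cv2.imwrite("pics/a2.png",C)
E
```

```text
[[226.39489351 139.56217635]]
0.126 [[220.47555058 418.2338245 ]]
0.16 [[228.51633808 330.27243725]]
0.2 [[238.29269857 223.32492354]]
```

View pics/a2.png

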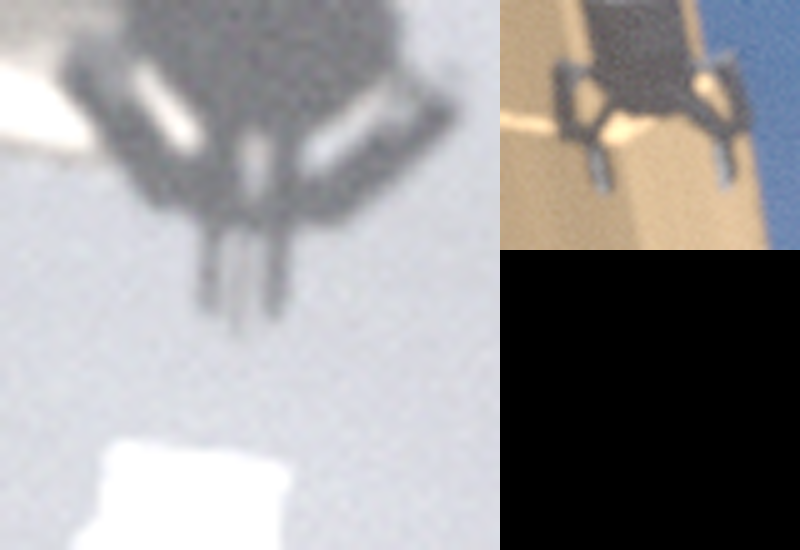

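The picture shows the closed fingertips about 35 mm higher in the scene view (image row 157) than the reported TCP (row 167). So I'll push the lip at a height that makes contact either way, then check by eye.

Call:
{"op": "send_rows", "data": {
  "motion": [
    {"dp": [0,-0.004,-0.02],"rot": [0,0,0],"grip": 0},
    {"dp": [0,0,-0.02],"rot": [0,0,0],"grip": 0},
    {"dp": [0.01,0.0015,0],"rot": [0,0,0],"grip": 0},
    {"dp": [0.01,0.0015,0],"rot": [0,0,0],"grip": 0},
    {"dp": [0.01,0.0015,0],"rot": [0,0,0],"grip": 0},
    {"dp": [0.01,0.0015,0],"rot": [0,0,0],"grip": 0},
    {"dp": [0.01,0.0015,0],"rot": [0,0,0],"grip": 0},
    {"dp": [0,0,0],"rot": [0,0,0],"grip": 0}
  ]
}}

```text
clock: 4.0
tcp_pos: [0.5107, 0.1642, 0.0995]
orientation: [-2.358, 2.042, -0.006]
contact_force: [1.0, 0.1, 0.3]
grip_width: 0.0
```

```bash
python3 look.py a3
```

```text
4.0 [0.5107 0.1642 0.0995] [-2.358  2.042 -0.006] [0.96 0.15 0.3 ]
box [np.float64(-0.0404), np.float64(0.0041), np.float64(0.0995)]
tcp px crop [[213.81770064 301.70924263]] [[618.76187692 330.78427533]]
```

View pics/a3.png

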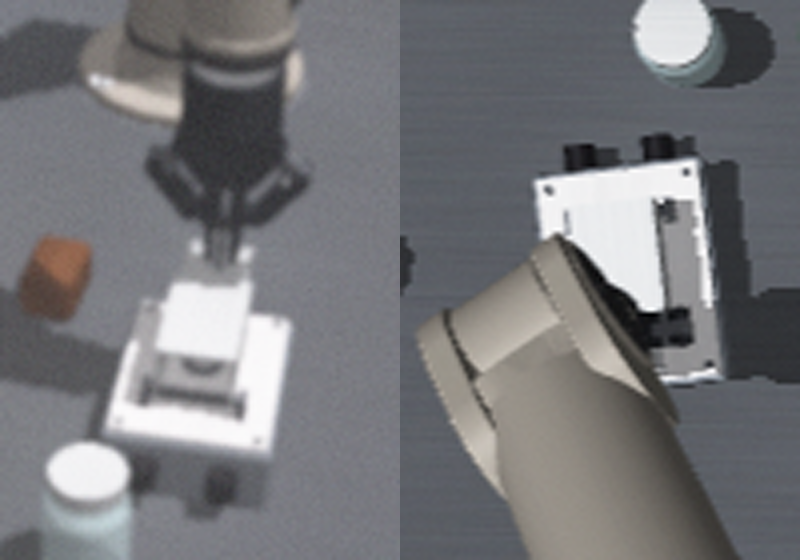

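The guard is still shut and the fingertip passed over the lip, so the true tip sits above the reported TCP. I'll check that by touching the guard's flat top, which is at a known z of 0.119.

Call:
{"op": "send_rows", "data": {
  "motion": [
    {"dp": [0,-0.003,0.01],"rot": [0,0,0],"grip": 0},
    {"dp": [0.03,0,0],"rot": [0,0,0],"grip": 0},
    {"dp": [0,0,0],"rot": [0,0,0],"grip": 0},
    {"dp": [0,0,0],"rot": [0,0,0],"grip": 0}
  ]
}}

```text
clock: 4.6
tcp_pos: [0.5382, 0.1603, 0.1111]
orientation: [-2.362, 2.042, -0.005]
contact_force: [-0.6, -0.2, 0.6]
grip_width: -0.0001
```

Call:
{"op": "send_rows", "data": {
  "motion": [
    {"dp": [0,0,-0.005],"rot": [0,0,0],"grip": 0},
    {"dp": [0,0,-0.005],"rot": [0,0,0],"grip": 0},
    {"dp": [0,0,0],"rot": [0,0,0],"grip": 0}
  ]
}}

```text
clock: 4.97
tcp_pos: [0.5365, 0.1601, 0.1004]
orientation: [-2.364, 2.042, -0.004]
contact_force: [0.4, 0.2, -0.7]
grip_width: -0.0001
```

```bash
python3 - <<'E'
from bench import get_obs
for i in range(2):
    o=get_obs();print(o["clock"],o["tcp_pos"].round(4),o["contact_force"].round(2),o["joints"].round(3),o["qvel"].round(3))
E
```

```text
4.975 [0.5365 0.1601 0.1004] [ 0.38  0.21 -0.67] [-0.077  0.423 -0.402  1.914  0.212  0.828 -2.014] [-0.002 -0.004 -0.003  0.001  0.001  0.001 -0.   ]
4.975 [0.5365 0.1601 0.1004] [ 0.38  0.21 -0.67] [-0.077  0.423 -0.402  1.914  0.212  0.828 -2.014] [-0.002 -0.004 -0.003  0.001  0.001  0.001 -0.   ]
```

Call:
{"op": "send_rows", "data": {
  "motion": [
    {"dp": [0,0,-0.004],"rot": [0,0,0],"grip": 0},
    {"dp": [0,0,0],"rot": [0,0,0],"grip": 0}
  ]
}}

```text
clock: 5.22
tcp_pos: [0.5362, 0.1602, 0.096]
orientation: [-2.364, 2.042, -0.004]
contact_force: [-0.2, 0.2, 0.7]
grip_width: -0.0004
```

Call:
{"op": "send_rows", "data": {
  "motion": [
    {"dp": [0,0,-0.004],"rot": [0,0,0],"grip": 0},
    {"dp": [0,0,0],"rot": [0,0,0],"grip": 0}
  ]
}}

```text
clock: 5.48
tcp_pos: [0.5363, 0.1602, 0.0918]
orientation: [-2.364, 2.042, -0.004]
contact_force: [0.9, 0.5, 0.6]
grip_width: 0.0002
```

Call:
{"op": "send_rows", "data": {
  "motion": [
    {"dp": [0,0,-0.004],"rot": [0,0,0],"grip": 0},
    {"dp": [0,0,0],"rot": [0,0,0],"grip": 0}
  ]
}}

```text
clock: 5.72
tcp_pos: [0.5363, 0.1602, 0.0875]
orientation: [-2.364, 2.042, -0.004]
contact_force: [0.4, -0.5, -0.4]
grip_width: 0.0003
```

Call:
{"op": "send_rows", "data": {
  "motion": [
    {"dp": [0,0,-0.004],"rot": [0,0,0],"grip": 0},
    {"dp": [0,0,0],"rot": [0,0,0],"grip": 0}
  ]
}}

```text
clock: 5.98
tcp_pos: [0.5367, 0.1604, 0.0836]
orientation: [-2.363, 2.041, -0.004]
contact_force: [-0.7, -0.1, 1.2]
grip_width: -0.0001
```

Call:
{"op": "send_rows", "data": {
  "motion": [
    {"dp": [0,0,-0.003],"rot": [0,0,0],"grip": 0},
    {"dp": [0,0,0],"rot": [0,0,0],"grip": 0}
  ]
}}

```text
clock: 6.22
tcp_pos: [0.5369, 0.1605, 0.0838]
orientation: [-2.363, 2.042, -0.007]
contact_force: [0.5, 0.2, -0.6]
grip_width: 0.0004
```

Call:
{"op": "send_rows", "data": {
  "motion": [
    {"dp": [0,0,-0.003],"rot": [0,0,0],"grip": 0},
    {"dp": [0,0,0],"rot": [0,0,0],"grip": 0}
  ]
}}

```text
clock: 6.48
tcp_pos: [0.5374, 0.1606, 0.0837]
orientation: [-2.363, 2.042, -0.009]
contact_force: [-0.8, 1.3, -0.3]
grip_width: -0.0002
```

Reported z stops at 0.0837 on the 0.119 m guard top. That agrees with the camera: the tip is 35 mm above the reported TCP. I'll correct for it by working at reported z = real z − 0.035, and go back to the front of the lip.

Call:
{"op": "send_rows", "data": {
  "motion": [
    {"dp": [0,0,0.025],"rot": [0,0,0],"grip": 0},
    {"dp": [0,0,0.02],"rot": [0,0,0],"grip": 0},
    {"dp": [-0.03,-0.004,0],"rot": [0,0,0],"grip": 0},
    {"dp": [-0.03,-0.004,0],"rot": [0,0,0],"grip": 0},
    {"dp": [-0.03,-0.003,0],"rot": [0,0,0],"grip": 0},
    {"dp": [0,0,0],"rot": [0,0,0],"grip": 0},
    {"dp": [0,0,0],"rot": [0,0,0],"grip": 0}
  ]
}}

```text
clock: 7.35
tcp_pos: [0.4453, 0.1491, 0.1278]
orientation: [-2.362, 2.042, -0.008]
contact_force: [0.5, 0.5, 0.3]
grip_width: 0.0005
```

Call:
{"op": "send_rows", "data": {
  "motion": [
    {"dp": [0,0,-0.023],"rot": [0,0,0],"grip": 0},
    {"dp": [0,0,-0.022],"rot": [0,0,0],"grip": 0},
    {"dp": [0,0,0],"rot": [0,0,0],"grip": 0},
    {"dp": [0,0,0],"rot": [0,0,0],"grip": 0}
  ]
}}

```text
clock: 7.85
tcp_pos: [0.4496, 0.1502, 0.0824]
orientation: [-2.357, 2.042, -0.01]
contact_force: [0.4, 0.7, 0.4]
grip_width: 0.0002
```

Call:
{"op": "send_rows", "data": {
  "motion": [
    {"dp": [0.02,0.003,0],"rot": [0,0,0],"grip": 0},
    {"dp": [0.009,0.0015,0.014],"rot": [0,0,0],"grip": 0},
    {"dp": [0.01,0.0015,0.014],"rot": [0,0,0],"grip": 0},
    {"dp": [0.01,0.0015,0.008],"rot": [0,0,0],"grip": 0},
    {"dp": [0.01,0.0015,0.008],"rot": [0,0,0],"grip": 0},
    {"dp": [0,0,0],"rot": [0,0,0],"grip": 0}
  ]
}}

```text
clock: 8.6
tcp_pos: [0.5099, 0.1594, 0.1307]
orientation: [-2.359, 2.043, -0.009]
contact_force: [-0.8, -0.2, 0.6]
grip_width: -0.0001
```

```bash
python3 look.py a4
```

```text
8.6 [0.5099 0.1594 0.1307] [-2.359  2.043 -0.009] [-0.76 -0.17  0.58]
box [np.float64(-0.0419), np.float64(-0.0006), np.float64(0.1307)]
tcp px crop [[210.85618607 267.95807494]] [[619.69656269 332.42587227]]
```

View pics/a4.png

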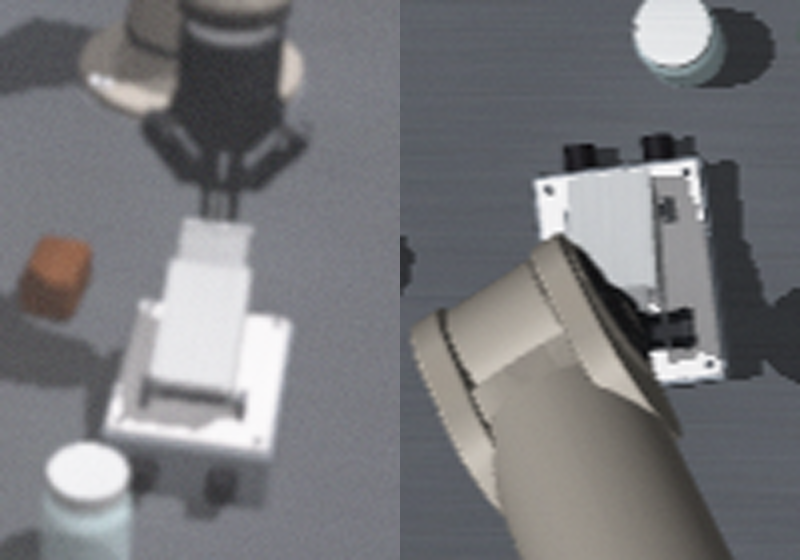

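The guard has lifted by roughly 0.45 rad, with the fingers engaged behind the lip at scene crop (220,215). I'll keep following the arc.

Call:
{"op": "send_rows", "data": {
  "motion": [
    {"dp": [0.012,0.0017,0.008],"rot": [0,0,0],"grip": 0},
    {"dp": [0.012,0.0017,0.006],"rot": [0,0,0],"grip": 0},
    {"dp": [0.012,0.0017,0.004],"rot": [0,0,0],"grip": 0},
    {"dp": [0.012,0.0017,0.002],"rot": [0,0,0],"grip": 0},
    {"dp": [0.01,0.0015,0],"rot": [0,0,0],"grip": 0},
    {"dp": [0.01,0.0015,0],"rot": [0,0,0],"grip": 0},
    {"dp": [0,0,0],"rot": [0,0,0],"grip": 0}
  ]
}}

```text
clock: 9.57
tcp_pos: [0.5811, 0.1693, 0.15]
orientation: [-2.361, 2.044, -0.006]
contact_force: [0.5, 0.4, -1.1]
grip_width: -0.0005
```

Call:
{"op": "send_rows", "data": {
  "motion": [
    {"dp": [0.01,0.0015,0],"rot": [0,0,0],"grip": 0},
    {"dp": [0.01,0.0015,0],"rot": [0,0,0],"grip": 0},
    {"dp": [0,0,0],"rot": [0,0,0],"grip": 0},
    {"dp": [-0.03,-0.006,0],"rot": [0,0,0],"grip": 0},
    {"dp": [-0.03,-0.006,0],"rot": [0,0,0],"grip": 0},
    {"dp": [-0.025,-0.006,0],"rot": [0,0,0],"grip": 0},
    {"dp": [0,0,0],"rot": [0,0,0],"grip": 0},
    {"dp": [0,0,0],"rot": [0,0,0],"grip": 0}
  ]
}}

```text
clock: 10.58
tcp_pos: [0.5153, 0.1543, 0.1498]
orientation: [-2.362, 2.044, -0.006]
contact_force: [0.4, -0.1, 0.6]
grip_width: -0.0003
```

```bash
python3 look.py a5
```

```text
10.575 [0.5153 0.1543 0.1498] [-2.362  2.044 -0.006] [ 0.4  -0.07  0.6 ]
box [np.float64(-0.0373), np.float64(-0.0064), np.float64(0.1498)]
tcp px crop [[204.26333704 250.39357152]] [[623.50497239 325.04767037]]
```

View pics/a5.png

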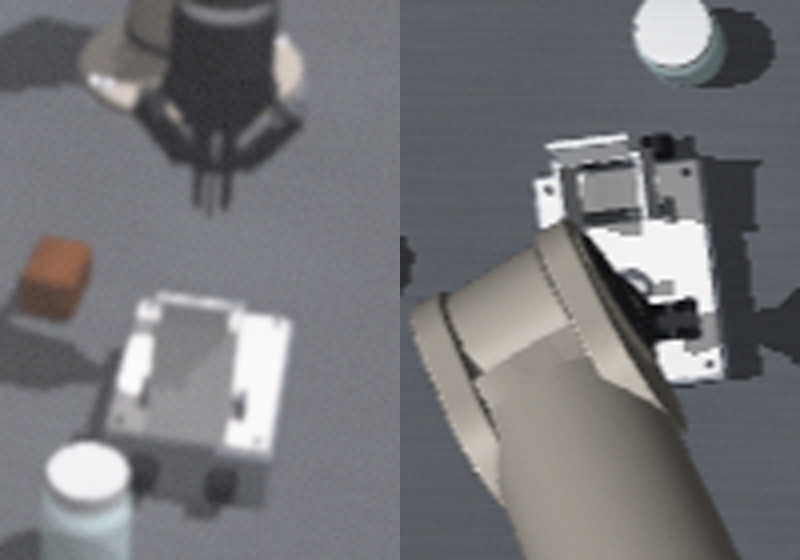

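The guard is fully open, with its lip at top crop (590,145), and the toggle leans right at (660,288). Next I'll tilt the tool slightly away from the guard and move to the toggle's right side.

Call:
{"op": "send_rows", "data": {
  "motion": [
    {"dp": [0.01,-0.018,0],"rot": [0.014,-0.099,0],"grip": 0},
    {"dp": [0.01,-0.018,0],"rot": [0.014,-0.099,0],"grip": 0},
    {"dp": [0,0,0],"rot": [0,0,0],"grip": 0},
    {"dp": [0,0,0],"rot": [0,0,0],"grip": 0}
  ]
}}

```text
clock: 11.18
tcp_pos: [0.5391, 0.1198, 0.15]
orientation: [-2.24, 1.936, -0.203]
contact_force: [-0.3, -0.4, -0.2]
grip_width: 0.0004
```

```bash
python3 look.py a6; python3 - <<'E'
import numpy as np
from scipy.spatial.transform import Rotation as R
from bench import get_obs
o=get_obs();p=np.load("pose.npy");print(R.from_euler('z',-p[2]).apply(R.from_rotvec(o["orientation"]).as_matrix().T).round(3))
E
```

```text
11.175 [0.5391 0.1198 0.15  ] [-2.24   1.936 -0.203] [-0.33 -0.37 -0.22]
box [np.float64(-0.0186), np.float64(-0.0438), np.float64(0.15)]
tcp px crop [[152.1540768  257.98091693]] [[673.65504993 291.42825399]]
[[ 0.006 -1.    -0.01 ]
 [-0.976 -0.003 -0.219]
 [ 0.219  0.011 -0.976]]
```

Call:
{"op": "send_rows", "data": {
  "motion": [
    {"dp": [0.007,-0.002,-0.03],"rot": [0,0,0],"grip": 0},
    {"dp": [0,0,-0.03],"rot": [0,0,0],"grip": 0},
    {"dp": [0,0,-0.02],"rot": [0,0,0],"grip": 0},
    {"dp": [0,0,0],"rot": [0,0,0],"grip": 0},
    {"dp": [0,0,0],"rot": [0,0,0],"grip": 0}
  ]
}}

```text
clock: 11.9
tcp_pos: [0.5499, 0.1226, 0.0692]
orientation: [-2.241, 1.93, -0.201]
contact_force: [0.6, -0.1, 0.1]
grip_width: -0.0002
```

Call:
{"op": "send_rows", "data": {
  "motion": [
    {"dp": [-0.005,-0.004,0],"rot": [0,0,0],"grip": 0},
    {"dp": [0,0,-0.008],"rot": [0,0,0],"grip": 0},
    {"dp": [0,0,-0.008],"rot": [0,0,0],"grip": 0},
    {"dp": [0,0,0],"rot": [0,0,0],"grip": 0}
  ]
}}

```text
clock: 12.4
tcp_pos: [0.5459, 0.1186, 0.0543]
orientation: [-2.238, 1.929, -0.204]
contact_force: [-0.7, 1.0, 0.4]
grip_width: 0.0001
```

```bash
python3 look.py a7
```

```text
12.4 [0.5459 0.1186 0.0543] [-2.238  1.929 -0.204] [-0.69  1.02  0.41]
box [np.float64(-0.012), np.float64(-0.046), np.float64(0.0543)]
tcp px crop [[142.32834713 359.83905   ]] [[688.62517521 283.74710888]]
```

View pics/a7.png

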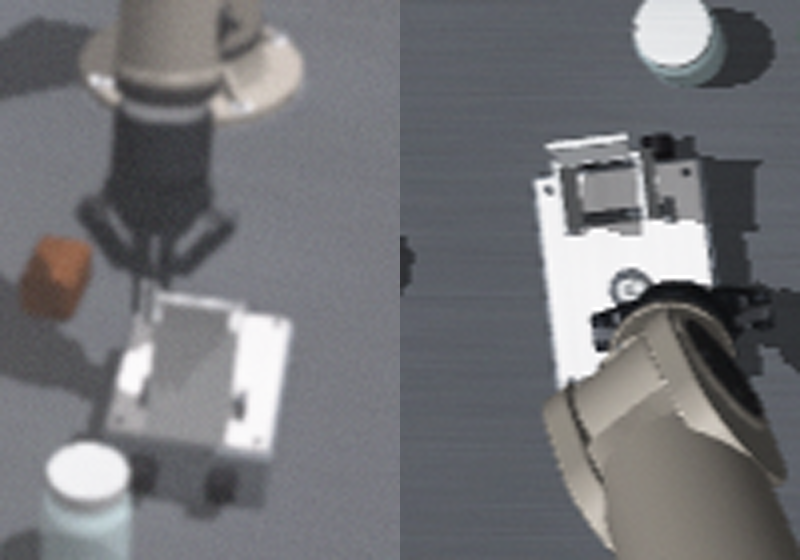

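The fingers are to the right of the toggle: tip near scene crop (140,310), toggle bushing at top crop (632,286). They look slightly short and high, so I'll shift a few mm forward and down before sweeping left.

Call:
{"op": "send_rows", "data": {
  "motion": [
    {"dp": [0.005,0.0005,0],"rot": [0,0,0],"grip": 0},
    {"dp": [0,0,-0.012],"rot": [0,0,0],"grip": 0},
    {"dp": [0,0,0],"rot": [0,0,0],"grip": 0},
    {"dp": [-0.001,0.008,0],"rot": [0,0,0],"grip": 0},
    {"dp": [-0.001,0.008,0],"rot": [0,0,0],"grip": 0},
    {"dp": [-0.001,0.008,0],"rot": [0,0,0],"grip": 0},
    {"dp": [0,0,0],"rot": [0,0,0],"grip": 0}
  ]
}}

```text
clock: 13.38
tcp_pos: [0.5487, 0.1454, 0.0424]
orientation: [-2.238, 1.928, -0.205]
contact_force: [-0.1, -0.3, -0.2]
grip_width: -0.0001
```

Call:
{"op": "send_rows", "data": {
  "motion": [
    {"dp": [-0.001,0.006,0],"rot": [0,0,0],"grip": 0},
    {"dp": [-0.001,0.006,0],"rot": [0,0,0],"grip": 0},
    {"dp": [0,0,0],"rot": [0,0,0],"grip": 0}
  ]
}}

```text
clock: 13.75
tcp_pos: [0.547, 0.1556, 0.0424]
orientation: [-2.237, 1.932, -0.208]
contact_force: [0.6, -3.0, 1.1]
grip_width: 0.0001
```

Call:
{"op": "send_rows", "data": {
  "motion": [
    {"dp": [-0.001,0.006,0],"rot": [0,0,0],"grip": 0},
    {"dp": [0,0,0],"rot": [0,0,0],"grip": 0}
  ]
}}

```text
clock: 14.0
tcp_pos: [0.547, 0.155, 0.0423]
orientation: [-2.235, 1.944, -0.215]
contact_force: [-0.2, 0.6, 0.2]
grip_width: 0.0001
```

Call:
{"op": "send_rows", "data": {
  "motion": [
    {"dp": [-0.001,0.006,0],"rot": [0,0,0],"grip": 0},
    {"dp": [0,0,0],"rot": [0,0,0],"grip": 0}
  ]
}}

```text
clock: 14.25
tcp_pos: [0.547, 0.1547, 0.0422]
orientation: [-2.232, 1.955, -0.223]
contact_force: [0.3, -1.5, 1.9]
grip_width: 0.0
```

The sweep is stopped at the expected end position (box y ≈ −0.010). I'll retreat and check.

Call:
{"op": "send_rows", "data": {
  "motion": [
    {"dp": [0.002,-0.02,0],"rot": [0,0,0],"grip": 0},
    {"dp": [-0.02,-0.02,0.04],"rot": [0,0,0],"grip": 0},
    {"dp": [-0.03,-0.03,0.05],"rot": [-0.014,0.099,0],"grip": 0},
    {"dp": [-0.02,-0.05,0.05],"rot": [-0.014,0.099,0],"grip": 0},
    {"dp": [0,-0.05,0.02],"rot": [0,0,0],"grip": 0},
    {"dp": [0,0,0],"rot": [0,0,0],"grip": 0}
  ]
}}

```text
clock: 15.0
tcp_pos: [0.4806, -0.0024, 0.1978]
orientation: [-2.363, 2.045, -0.017]
contact_force: [0.6, 0.7, -0.7]
grip_width: 0.0
```

```bash
python3 look.py a8; python3 - <<'E'
from h import *
import pickle
D=pickle.load(open("d0.pkl","rb"));p=np.load("pose.npy")
for n,b in dict(off=[-.01,-.0125,.0975],on=[-.01,.0125,.0975],piv=[-.01,0,.068]).items():print(n,(proj(D["top"],b2w(p,b))-[160,140])*4+[400,0])
E
```

```text
15.0 [ 0.4806 -0.0024  0.1978] [-2.363  2.045 -0.017] [ 0.64  0.73 -0.66]
box [np.float64(-0.0937), np.float64(-0.1566), np.float64(0.1978)]
tcp px crop [[ 28.87248127 137.2900267 ]] [[848.28215788 381.07999916]]
off [[636.76519023 286.01876957]]
on [[602.5806185  290.43080838]]
piv [[624.95686001 288.75618196]]
```

View pics/a8.png

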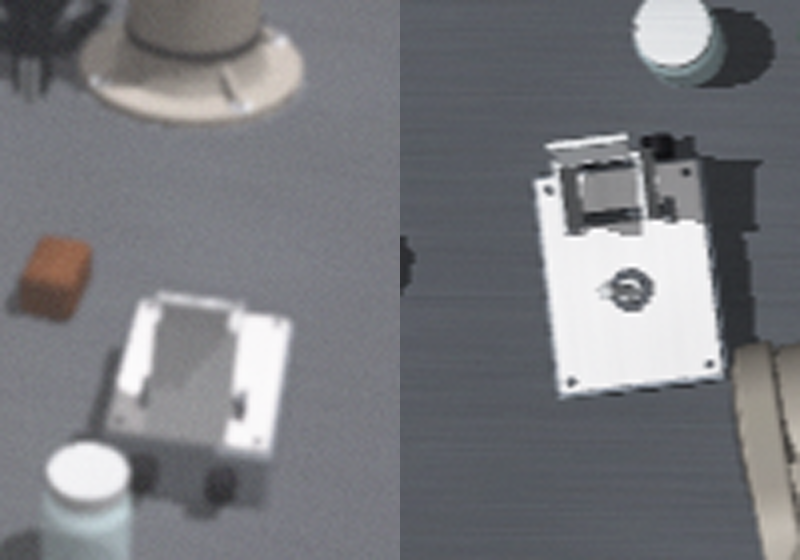

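The toggle now leans left: tip at top crop (605,290), bushing at (632,288). The guard is still back. Next I'll go over and behind the lip.

Call:
{"op": "send_rows", "data": {
  "motion": [
    {"dp": [0,0,0.025],"rot": [0,0,0],"grip": 0},
    {"dp": [0.0325,0.031,0],"rot": [0,0,0],"grip": 0},
    {"dp": [0.0325,0.031,0],"rot": [0,0,0],"grip": 0},
    {"dp": [0.0325,0.031,0],"rot": [0,0,0],"grip": 0},
    {"dp": [0.0325,0.031,0],"rot": [0,0,0],"grip": 0},
    {"dp": [0.0325,0.031,0],"rot": [0,0,0],"grip": 0},
    {"dp": [0.0325,0.031,0],"rot": [0,0,0],"grip": 0},
    {"dp": [0,0,0],"rot": [0,0,0],"grip": 0},
    {"dp": [0,0,0],"rot": [0,0,0],"grip": 0}
  ]
}}

```text
clock: 16.23
tcp_pos: [0.6699, 0.2167, 0.2108]
orientation: [-2.399, 2.01, 0.013]
contact_force: [-0.8, -0.1, 0.4]
grip_width: 0.0007
```

Call:
{"op": "send_rows", "data": {
  "motion": [
    {"dp": [0.008,-0.017,0],"rot": [0,0,0],"grip": 0},
    {"dp": [0,-0.016,0],"rot": [0,0,0],"grip": 0},
    {"dp": [0,0,0],"rot": [0,0,0],"grip": 0},
    {"dp": [0,0,-0.025],"rot": [0,0,0],"grip": 0},
    {"dp": [0,0,0],"rot": [0,0,0],"grip": 0},
    {"dp": [0,0,0],"rot": [0,0,0],"grip": 0}
  ]
}}

```text
clock: 16.98
tcp_pos: [0.6781, 0.1767, 0.1878]
orientation: [-2.393, 2.016, 0.008]
contact_force: [1.1, 0.6, 1.5]
grip_width: -0.0004
```

```bash
python3 look.py a9
```

```text
16.975 [0.6781 0.1767 0.1878] [-2.393  2.016  0.008] [1.14 0.58 1.53]
box [np.float64(0.1271), np.float64(-0.0072), np.float64(0.1878)]
tcp px crop [[174.8472659  341.42938282]] [[587.89704399  84.39374473]]
```

View pics/a9.png

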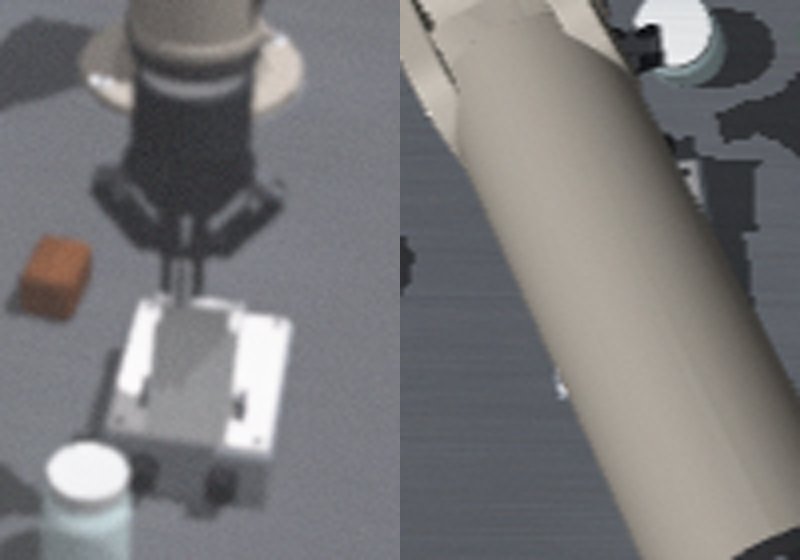

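The fingertips are just behind the lip, around scene crop (182,303), still above it. I'll go down, then nudge forward.

Call:
{"op": "send_rows", "data": {
  "motion": [
    {"dp": [0,0.005,-0.024],"rot": [0,0,0],"grip": 0},
    {"dp": [0,0,-0.02],"rot": [0,0,0],"grip": 0},
    {"dp": [0,0,0],"rot": [0,0,0],"grip": 0},
    {"dp": [-0.012,-0.0017,0],"rot": [0,0,0],"grip": 0},
    {"dp": [-0.012,-0.0017,0],"rot": [0,0,0],"grip": 0},
    {"dp": [-0.012,-0.0017,0],"rot": [0,0,0],"grip": 0},
    {"dp": [-0.012,-0.0017,0],"rot": [0,0,0],"grip": 0},
    {"dp": [0,0,0],"rot": [0,0,0],"grip": 0}
  ]
}}

```text
clock: 18.08
tcp_pos: [0.6285, 0.1754, 0.1476]
orientation: [-2.39, 2.012, 0.002]
contact_force: [-0.5, 0.2, 0.2]
grip_width: 0.0002
```

Call:
{"op": "send_rows", "data": {
  "motion": [
    {"dp": [-0.012,-0.0017,0],"rot": [0,0,0],"grip": 0},
    {"dp": [-0.012,-0.0017,0],"rot": [0,0,0],"grip": 0},
    {"dp": [-0.012,-0.0017,0],"rot": [0,0,0],"grip": 0},
    {"dp": [-0.012,-0.0017,0],"rot": [0,0,0],"grip": 0},
    {"dp": [-0.012,-0.0017,0],"rot": [0,0,0],"grip": 0},
    {"dp": [0,0,0],"rot": [0,0,0],"grip": 0},
    {"dp": [0,0,0],"rot": [0,0,0],"grip": 0},
    {"dp": [0,0,0.04],"rot": [0,0,0],"grip": 0},
    {"dp": [-0.02,-0.05,0.04],"rot": [0,0,0],"grip": 0},
    {"dp": [-0.02,-0.05,0],"rot": [0,0,0],"grip": 0},
    {"dp": [-0.02,-0.05,0],"rot": [0,0,0],"grip": 0},
    {"dp": [0,-0.03,0],"rot": [0,0,0],"grip": 0},
    {"dp": [0,0,0],"rot": [0,0,0],"grip": 0},
    {"dp": [0,0,0],"rot": [0,0,0],"grip": 0}
  ]
}}

```text
clock: 19.82
tcp_pos: [0.5067, -0.0142, 0.2284]
orientation: [-2.387, 2.009, -0.002]
contact_force: [0.1, 0.7, 0.2]
grip_width: -0.0
```

```bash
python3 look.py a10; python3 - <<'E'
import cv2,pickle,numpy as np
from bench import imaging
D=pickle.load(open("d0.pkl","rb"))
t=imaging.grab_frame("top")["img"];s=imaging.grab_frame("scene")["img"]
c=np.hstack([cv2.resize(cv2.imread("pics/a10.png"),(400,280)),cv2.resize(cv2.absdiff(t,D["top"]["img"])[:,:,::-1],(400,280))])
c2=np.hstack([cv2.resize(s[:,:,::-1],(400,300)),cv2.resize(cv2.absdiff(s,D["scene"]["img"])[:,:,::-1],(400,300))])
cv2.imwrite("pics/a11.png",np.vstack([c,c2]))
E
```

```text
19.825 [ 0.5067 -0.0142  0.2284] [-2.387e+00  2.009e+00 -2.000e-03] [0.14 0.74 0.22]
box [np.float64(-0.0695), np.float64(-0.1719), np.float64(0.2284)]
tcp px crop [[  3.20898502 117.52848057]] [[866.61442728 342.79549313]]
```

View pics/a11.png

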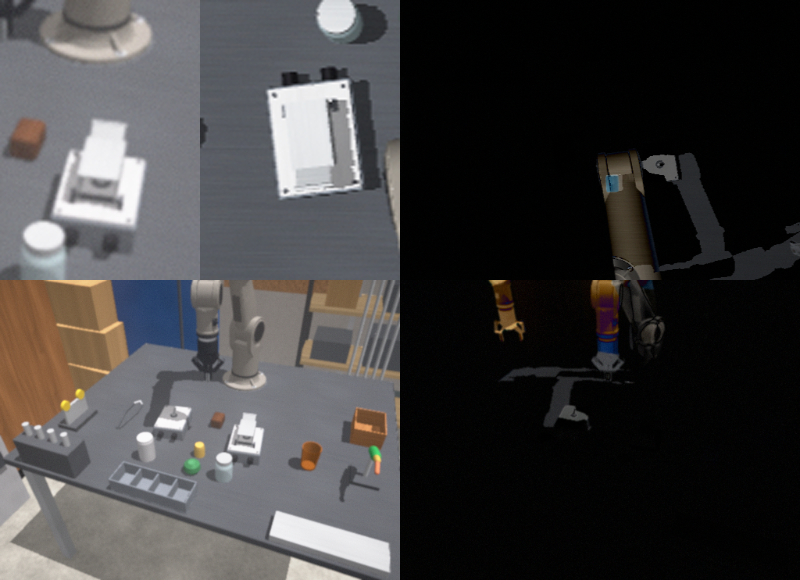

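The guard is shut as it was at the start. The difference images show only the arm and its shadows, so nothing else moved. Handing in.

```bash
python3 -c "
from bench import hand_in;print(hand_in())"
```

```text
the job is handed in; nothing more can be done
None
```

The job is done and handed in at about 20 s of the 51 s allowed; no verdict was reported. With the closed fingertips I tipped the guard back by its lip, flipped the toggle from right to left, then nudged the guard forward until it dropped shut.

**Last checks:**
- **Toggle:** before I closed the guard, the top view showed it leaning fully left. It is hidden now, so I couldn't look again after the guard dropped.
- **Guard:** the final pictures show it shut just as it was at the start.
- **Bystanders and plain box:** compared with the first frames, only the arm and its shadows had changed. The arm's shadow fell across the plain box. In the top view the arm also covered a patch of bench, including the block, but the block showed no change in the scene view.
- **Robot:** it ended raised and touching nothing.

**What disagreed:**
- **TCP height:** the reported TCP was about 35 mm lower than the real fingertips. The cameras and a light touch on the guard's flat top both showed this. My first push at the lip passed over it with no visible effect; I corrected the height for everything after that.
- **Force reading:** it stayed within noise during that touch, so I judged contact there from the stalled position.
- **Box fit:** the pose had 1–2 pixel errors, and the two cameras differed by about 3 mm. Neither affected the result.

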